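Clear the weighed beets into their rows and hold the long beet over the scale

ROBOT

A 6-joint arm with a two-finger parallel gripper is mounted at the origin on the work surface. World frame = base frame: x ahead of the robot, y to its left, z up, the work surface at z = 0. Lengths are in m, angles in rad, forces in N, time in s.
With the tool pointing down it reaches from about 0.375 to 0.9 m from the base axis. Payload 3.1 kg.
Tool frame: the origin (TCP) lies between the finger pads; the fingertips stand 17 mm ahead of it and the grasp point (between the pads) lies 2 mm behind it (robot.nose_length is the distance from the TCP to the fingertips, in m); z points along the fingers, y is the line along which they close (so a half turn about z gives the same grasp; the last joint's range is limited). The gripper opens to 87 mm and grips with 3 to 60 N. Pads are 19 mm wide; open, the fingers measure 117 mm over their backs; the gripper's body (75 mm by 190 mm) begins 51 mm behind the grasp point.
Start: joints at [1.105, 0.527, 1.433, -0, 1.181, -0.178], TCP at [0.177, 0.599, 0.24] pointing down, gripper open.
Joint ranges: [-3.08, 3.08], [-0.75, 2.2], [0.22, 2.44], [-1.43, 4.57], [0, 2.65], [-2.85, 2.85]. Speed limits (rad/s): [2.79, 2.79, 3.14, 3.14, 3.14, 3.14].

INTERFACE

Orientations are given as a unit quaternion [x, y, z, w].
In Python, from rig import robot, cams gives the robot as it stands.
- The arm moves only by the shell command python3 -m pendant 'ROWS' [FORCE]. ROWS is JSON, a list of rows, each an object with "jaw": the opening, from 0 (shut) to 1 (fully open); "linear": the shift along the tool's x, y, z in cm, a list of three; "twist": the turn about the tool's z in degrees. A call has 1 to 12 rows; each row shifts and turns the commanded pose from where the row before left it, along the tool's axes as they then stand; what a row does not reach is not made up. A row lasts 1/12 s, in which the tool goes at most 41.7 mm and 7.16 degrees, less where a joint would pass 70% of its speed; a pose out of reach is approached as far as the arm can. A call is refused whole if a number of a shift passes 4.17 or a number of a turn 7.16, either way. A call with a gripper value outside its range is refused whole. The fingers move at their own pace and stop on an object; FORCE is the grip in N (left out, the last holds). Time passes only in rows, so rows that do not move let the fingers close. It gives the time, the measured TCP pose, the force, the opening and the grip force at its end, in the units of the state.
- robot.get_obs(): the state, without advancing time (a new reading comes with each control period).
- cams.camera(name): name is "side" or "top" or "wrist"; returns a dict with "color" (420x560x3 uint8, blue, green, red), "depth" (420x560 float32, m along the optical axis (not along the pixel's ray), 0 where there is no reading), "fov_y" (degrees; the focal length in pixels is half the picture's height over the tangent of half this angle, whatever the lens; pixels are square), "cx", "cy" (the principal point, pixels), "view" (4x4, takes a point from world to camera coordinates). Camera axes: x right, y down, z forward; pixel columns grow to the right and rows downward; lengths in m; the calibration is good to about 2 mm. A picture is of the moment at which its call begins.
- robot.hand_in(): hands the job in; it is judged then, once.
The state is a dict: "time": time; "q": joint angles; "joint_velocities": joint speeds; "joint_torque": joint torques, N m; "position": TCP position; "tool_rot": TCP orientation; "ft_force": force on the tool from outside, world axes, zero at the start; "moment": the same for the moment, N m; "grip_width": finger opening in m; "grip_force": force on a finger pad.
Only numpy, scipy, OpenCV 4.12 (cv2) and the standard library are available. Lean on these libraries where they do the work, as an engineer would, in place of code of your own. Each camera call takes 0.05 s, during which the arm holds its last target. There are 200 camera calls.

TASK

The two round beets on the scale pan have been weighed: first set each of them down gently in the crate row that already holds a beet of its own size. Then pick up the long beet by its balance point, which is towards its thick end, and bring it over the empty pan, lengthwise along the pan with its whole length over it, and hold it there level and still, a few centimetres above the pan and touching nothing else, so that I can zero the scale before it goes on. Finish while still holding it: do not put it down or let go, and leave the beets already in the crate, the brush and the tub where they are.

Things in the scene. Friction and masses are not known exactly. Their poses are not given: they have to be found in the camera images.
- crate: Fixed open black crate, 280 (x) by 340 (y) mm, 70 high; walls and floor 6 thick. A plywood board 7 thick, top at 66, stands along x at y = 0 and makes two rows, at +y and -y, each 160 wide and 268 long. One beet already lies in each row, about 75 mm to +x of the middle; the -x half is empty. Which row has the small one varies. Origin on the bench under the centre, z up.
- scale: Fixed white bench scale, blue keypad at its -x side. Steel pan 290 (y, long side) by 220 (x) mm, flat floor 90 mm above the bench, 3 mm thick rim with its top at 110 mm. The housing is 295 wide, 72 high and reaches 190 mm to -x and 118 mm to +x of the origin. Origin on the bench under the pan's centre, z up.
- beet_small: Loose round dark-red beet, small: 50 mm across at its widest, 45 mm high, standing crown up on the pan on a flat trimmed base 25 mm across; about 65 g. Origin at its centre, 22.5 mm above its base, z towards its crown. It lies on the pan at the start, on the +y or the -y half.
- beet_large: Loose round dark-red beet, large: 66 mm across at its widest, 59 mm high, standing crown up on the pan on a flat trimmed base 33 mm across; about 150 g. Origin at its centre, 30 mm above its base, z towards its crown. It lies on the other half of the pan at the start.
- row_small: The small round beet (50 mm) that already lies in one of the crate's rows and marks that row as the small one. Origin at its centre. Not to be moved.
- row_large: The large round beet (66 mm) that already lies in the other row and marks that row as the large one. Origin at its centre. Not to be moved.
- long_beet: Loose long beet lying level on the bench between scale and crate: 195 mm long, 300 g. Origin on its axis at mid-length, 29 mm above the bench; x runs from the thick crown to the thin tail. Width by distance from the crown end: 26 at 0, 58 from 30 to 95, 36 at 125, 16 at 155, 6 at the tail. Its balance point is on the axis 68 mm from the crown end, 29 mm from the origin towards the crown.
- crown_end (a point): Centre of the long beet's thick end face (x = -97.5 mm in the long beet's frame).
- tail_end (a point): Tip of the long beet's thin tail (x = +97.5 mm in the long beet's frame).
- brush: Loose wooden scrubbing brush, 150 by 50 mm, 40 mm high, lying on the far side of the bench. Origin under its centre. Not to be moved.
- tub: Loose white plastic tub, 84 mm across, 75 mm high, on the far side of the bench. Origin under its centre. Not to be moved.
Mind the look-alikes: they are no part of the job. Of the things like the long_beet, leave any that is blue; of the rest the larger one is meant. Leave any white or yellow look-alike of the beet_small alone.

How it is judged:
On the way, in this order (a step that is already met when the one before it is completed fails the run):
1. both round beets from the pan lie released in the crate row that holds a beet of their own size (((y of row_small in the frame of crate between 0.02 and 0.165 m and x of row_small in the frame of crate between -0.135 and 0.135 m and z of row_small in the frame of crate between 0 and 0.045 m and y of beet_small in the frame of crate between 0.02 and 0.165 m and x of beet_small in the frame of crate between -0.135 and 0.135 m and z of beet_small in the frame of crate between 0 and 0.045 m and y of row_large in the frame of crate between -0.165 and -0.02 m and x of row_large in the frame of crate between -0.135 and 0.135 m and z of row_large in the frame of crate between 0 and 0.053 m and y of beet_large in the frame of crate between -0.165 and -0.02 m and x of beet_large in the frame of crate between -0.135 and 0.135 m and z of beet_large in the frame of crate between 0 and 0.053 m) or (y of row_small in the frame of crate between -0.165 and -0.02 m and x of row_small in the frame of crate between -0.135 and 0.135 m and z of row_small in the frame of crate between 0 and 0.045 m and y of beet_small in the frame of crate between -0.165 and -0.02 m and x of beet_small in the frame of crate between -0.135 and 0.135 m and z of beet_small in the frame of crate between 0 and 0.045 m and y of row_large in the frame of crate between 0.02 and 0.165 m and x of row_large in the frame of crate between -0.135 and 0.135 m and z of row_large in the frame of crate between 0 and 0.053 m and y of beet_large in the frame of crate between 0.02 and 0.165 m and x of beet_large in the frame of crate between -0.135 and 0.135 m and z of beet_large in the frame of crate between 0 and 0.053 m)) and linear speed of each of beet_small, beet_large below 0.02 m/s and contact force between the fingers and beet_small below 0.05 N and contact force between the fingers and beet_large below 0.05 N), for 0.2 s.
2. the long beet is lifted clear of the bench by its balance point, about level (x of the grasp point in the frame of long_beet between -0.049 and -0.009 m and contact force between the fingers and long_beet above 1 N and angle between long_beet's own x axis and vertical between 1.3708 and 1.7708 rad and height (world z) of long_beet above 0.07 m), for 0.2 s.
At the end, for the whole second after the job is handed in: Both round beets rest free in the row of their own size. The long beet is held within 20 mm of its balance point, still, level within 0.12 rad, along the pan within 0.4 rad, both ends over it (5 mm overhang allowed), its underside 10 to 100 mm above its floor, not touching it (all of step 1 and x of the grasp point in the frame of long_beet between -0.049 and -0.009 m and contact force between the fingers and long_beet above 1 N and angle between long_beet's own x axis and vertical between 1.4508 and 1.6908 rad and y of crown_end in the frame of scale between -0.15 and 0.15 m and x of crown_end in the frame of scale between -0.11 and 0.11 m and y of tail_end in the frame of scale between -0.15 and 0.15 m and x of tail_end in the frame of scale between -0.11 and 0.11 m and angle between the x axis of long_beet and the y axis of scale, either way round below 0.4 rad and z of long_beet in the frame of scale between 0.128 and 0.22 m and contact force between long_beet and scale below 0.05 N and linear speed of long_beet below 0.03 m/s and angular speed of long_beet below 0.2 rad/s); the arm keeps its last pose, push and grip.
It fails at once if a beet dropped or thrown (faster than 1 m/s while not held) ((linear speed of beet_small above 1 m/s and contact force between the fingers and beet_small below 0.05 N) or (linear speed of beet_large above 1 m/s and contact force between the fingers and beet_large below 0.05 N) or (linear speed of long_beet above 1 m/s and contact force between the fingers and long_beet below 0.05 N)).
It fails at once if a beet that already lay in the crate shifted by more than 40 mm, or the brush or tub by more than 30 mm (distance of any of row_small, row_large from where it was at the start of the episode above 0.04 m or distance of any of brush, tub from where it was at the start of the episode above 0.03 m).
It also fails if it takes over 72 s, if anything falls off the work surface, if the arm or the gripper's body presses on something with over 40 N, if the wrist force passes 120 N, or if a joint passes its speed limit or range.

## Working session

There is one attempt and no reset: what is moved stays moved. The work goes in short steps, Python scripts to look and compute and a shell command to move; the robot and the scene stay as the last step left them, time stands still between calls to the robot, and variables do not carry over. Pictures are saved under pics/ and viewed, at most 10 in all, crops included, and the job is handed in when it is done.

```bash
ls; mkdir -p pics; python3 - <<'E'
from rig import robot,cams
import cv2,numpy as np
o=robot.get_obs();print(o)
for n in("top","side"):
    c=cams.camera(n);cv2.imwrite(f"pics/{n}0.png",c["color"]);np.savez(f"pics/{n}0.npz",**c);print(n,c["fov_y"],c["cx"],c["cy"],c["view"])
E
```

```text
pics
{'time': 0.0, 'q': array([ 1.10548676e+00,  5.28482183e-01,  1.43387212e+00,  9.77304276e-06,
        1.18138952e+00, -1.78487684e-01]), 'joint_velocities': array([ 1.31711424e-04, -2.14209552e-03, -3.87559305e-04,  9.74763722e-04,
       -3.54545461e-04,  2.58973818e-05]), 'joint_torque': array([ 2.44456078e-04, -4.40045571e+01, -1.76590705e+01,  6.32399297e-02,
        5.83546737e-02, -1.67130252e-04]), 'position': array([0.17646785, 0.59886157, 0.23857135]), 'tool_rot': array([ 1.42921623e-01,  9.89733425e-01, -1.01891088e-03, -3.44567958e-04]), 'ft_force': array([ 0.10169083, -0.26333247, -0.05839757]), 'moment': array([ 0.00217649, -0.00840368, -0.02932048]), 'grip_force': 0.0, 'grip_width': 0.08733539804086853}
top 44.337107887708456 280.6766075587198 208.0046103816835 [[-0.10380055 -0.99458606 -0.00490057 -0.03687543]
 [-0.96946655  0.10227711 -0.22287667  0.53397289]
 [ 0.22217124 -0.01838378 -0.97483433  1.3652063 ]
 [ 0.          0.          0.          1.        ]]
side 51.38000547834702 281.9341668616452 215.83343152017292 [[ 0.98241791 -0.1864997  -0.00853928 -0.49788647]
 [-0.14584498 -0.73810073 -0.65873861  0.07316745]
 [ 0.1165517   0.64840202 -0.75232342  1.26897188]
 [ 0.          0.          0.          1.        ]]
```

View pics/top0.png

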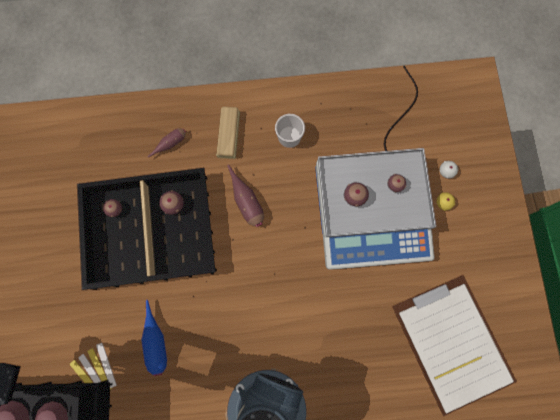

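View pics/side0.png

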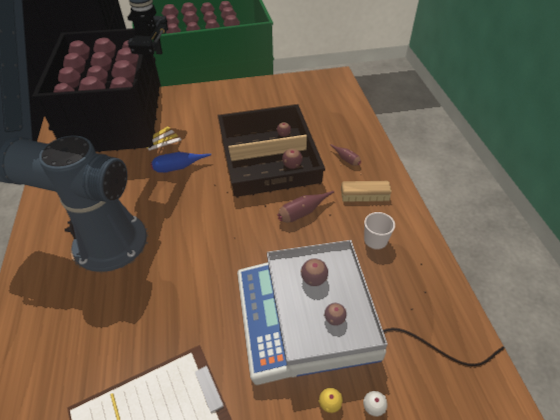

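Top view:
- **Long-beet candidates:** a large dark-red one at (245,195), a smaller dark-red one at (168,143), and a blue one at (153,340). I choose (245,195).
- **Round candidates:** on the pan, the large beet is at (357,194) and the small at (397,183). The white (449,169) and yellow (447,201) look-alikes stay where they are.
- **Row markers:** small at (113,208) in the left (+y) row, large at (172,203) in the right (-y) row.
- **Brush and tub:** (228,132) and (290,130).

```bash
cat > h.py <<'E'
import numpy as np,cv2
from rig import robot,cams
def f_(c): return c["color"].shape[0]/2/np.tan(np.radians(float(c["fov_y"]))/2)
def ray(c,uv,z):
    V=np.array(c["view"]);R,t=V[:3,:3],V[:3,3];o=-R.T@t;f=f_(c)
    d=R.T@np.array([(uv[0]-c["cx"])/f,(uv[1]-c["cy"])/f,1.])
    return o+d*(z-o[2])/d[2]
def proj(c,p):
    V=np.array(c["view"]);q=V[:3,:3]@np.array(p,float)+V[:3,3];return np.round(q[:2]/q[2]*f_(c)+[c["cx"],c["cy"]],1)
def cloud(c):
    V=np.array(c["view"]);f=f_(c);d=c["depth"];v,u=np.mgrid[:d.shape[0],:d.shape[1]]
    P=np.stack([(u-c["cx"])/f*d,(v-c["cy"])/f*d,d],-1);return (P-V[:3,3])@V[:3,:3]
def red(c):
    h=cv2.cvtColor(c["color"],cv2.COLOR_BGR2HSV);b,g,r=[c["color"][...,i].astype(int) for i in range(3)]
    m=((r-g>14)&(abs(b-g)<22)&(b>=g-3)&(r<190)).astype(np.uint8)
    return cv2.morphologyEx(m,cv2.MORPH_OPEN,np.ones((3,3),np.uint8))
E
python3 - <<'E'
from h import *
c=dict(np.load("pics/top0.npz"));s=dict(np.load("pics/side0.npz"))
print("tcp px",proj(c,[.177,.599,.24]),proj(s,[.177,.599,.24]))
P=cloud(c);m=red(c)
n,l,st,ce=cv2.connectedComponentsWithStats(m)
for i in range(1,n):
    if st[i,4]>60:
        q=P[(l==i)&(c["depth"]>0)];print(i,st[i],ce[i].round(1),"mean",q.mean(0).round(3),"top",np.percentile(q[:,2],97).round(3))
        for h in(.029,.036,.0285,.12,.1125):pass
for uv,z,nm in[((357,194),.12,'L'),((397,183),.1125,'S'),((113,208),.0285,'rs'),((172,203),.036,'rl')]:print(nm,ray(c,uv,z).round(3))
print("pan corners",[ray(c,x,.11).round(3)[:2] for x in[(317,155),(425,150),(434,228),(326,236)]])
print("crate corners",[ray(c,x,.07).round(3)[:2] for x in[(78,182),(206,169),(214,275),(82,288)]])
cv2.imwrite("pics/crop.png",cv2.resize(np.hstack([c["color"][130:250,200:320],c["color"][130:250,320:440]]),None,fx=3.3,fy=3.3,interpolation=2))
E
```

```text
tcp px [ -9.2 372.5] [154.3  54.7]
1 [155 130  28  22 306] [169.2 140.7] mean [0.767 0.209 0.034] top 0.042
2 [231 172  32  49 692] [245.3 198.6] mean [0.567 0.003 0.051] top 0.062
3 [388 178  14  14  86] [393.  185.9] mean [ 0.541 -0.394  0.125] top 0.133
4 [344 186  24  20 169] [352.9 198.1] mean [ 0.516 -0.282  0.137] top 0.145
6 [159 194  24  20 172] [172.3 205.7] mean [0.568 0.207 0.051] top 0.062
8 [112 201   9  16  75] [116.7 209.3] mean [0.577 0.366 0.04 ] top 0.05
10 [  0 401  29  19 461] [ 13.3 411.3] mean [0.088 0.555 0.225] top 0.244
11 [ 35 402  33  18 467] [ 51.4 411.8] mean [0.077 0.473 0.218] top 0.236
L [ 0.53  -0.297  0.12 ]
S [ 0.551 -0.41   0.113]
rs [0.584 0.379 0.028]
rl [0.579 0.211 0.036]
pan corners [array([ 0.653, -0.205]), array([ 0.636, -0.501]), array([ 0.42 , -0.488]), array([ 0.428, -0.202])]
crate corners [array([0.658, 0.461]), array([0.658, 0.104]), array([0.361, 0.104]), array([0.364, 0.455])]
```

View pics/crop.png

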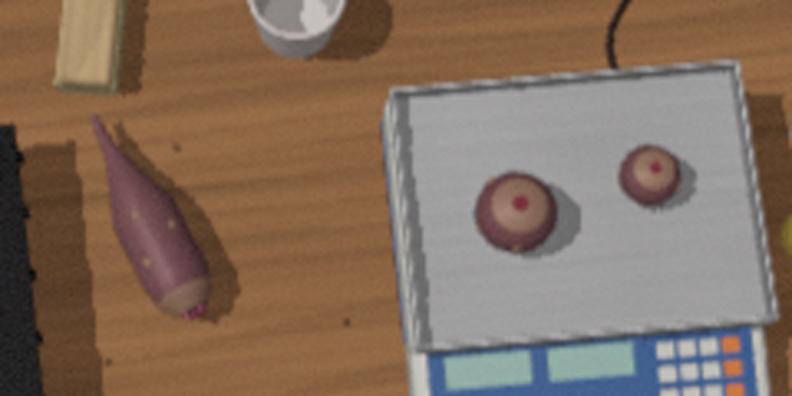

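The crop confirms the choices: the large beet is at crop (515,212) and the small one at (650,176), both on the pan. The long beet is dark red, with its crown at (192,307) and tail at (95,117). Next, finer positions.

```bash
python3 - <<'E'
from h import *
c=dict(np.load("pics/top0.npz"));s=dict(np.load("pics/side0.npz"))
for nm,p,r,zl in[('L',(.53,-.297),.05,.105),('S',(.55,-.41),.04,.103),('rs',(.58,.375),.04,.018),('rl',(.575,.21),.05,.02)]:
  for cn,cc in(("top",c),("side",s)):
    P=cloud(cc)[cc["depth"]>0];q=P[(np.hypot(*(P[:,:2]-p).T)<r)&(P[:,2]>zl)]
    x=np.linalg.lstsq(np.c_[2*q,np.ones(len(q))],(q**2).sum(1),rcond=None)[0]
    print(nm,cn,len(q),x[:3].round(3),"R",np.sqrt(x[3]+x[:3]@x[:3]).round(3))
m=red(c);n,l,st,ce=cv2.connectedComponentsWithStats(m)
P=cloud(c);d=c["depth"]>0
# long beet: points above bench near it
q=P[d];k=(abs(q[:,0]-.57)<.13)&(abs(q[:,1])<.085)&(q[:,2]>.018)&(q[:,2]<.075);q=q[k]
mu=q[:,:2].mean(0);w,v=np.linalg.eigh(np.cov(q[:,:2].T));a=v[:,1]*np.sign(v[0,1]);t=(q[:,:2]-mu)@a
print("axis deg",np.degrees(np.arctan2(a[1],a[0])),mu,t.min(),t.max(),"ends",mu+a*t.min(),mu+a*t.max())
cr=ray(c,(258,222),.029);ta=ray(c,(229,166),.029);print("crown/tail ray",cr,ta,np.linalg.norm(ta-cr))
# scale pan rim
q=P[d];k=q[(q[:,2]>.104)&(q[:,2]<.114)&(q[:,0]>.38)&(q[:,0]<.7)&(q[:,1]<-.15)&(q[:,1]>-.55)]
print("pan rect",cv2.minAreaRect(k[:,:2].astype(np.float32)))
k=q[(q[:,2]>.064)&(q[:,2]<.075)&(q[:,0]>.3)&(q[:,0]<.7)&(q[:,1]>.08)&(q[:,1]<.5)]
print("crate rect",cv2.minAreaRect(k[:,:2].astype(np.float32)))
E
```

```text
L top 489 [ 0.529 -0.293  0.121] R 0.032
L side 604 [ 0.529 -0.295  0.12 ] R 0.032
S top 279 [ 0.55  -0.406  0.116] R 0.023
S side 394 [ 0.55  -0.409  0.113] R 0.024
rs top 256 [0.583 0.381 0.032] R 0.023
rs side 147 [0.582 0.377 0.032] R 0.022
rl top 437 [0.579 0.213 0.038] R 0.031
rl side 310 [0.579 0.21  0.037] R 0.031
axis deg 21.330155234378456 [0.55946698 0.00125451] -0.07486989609617739 0.12363012680415501 ends [ 0.48972568 -0.02597878] [0.67462843 0.04622392]
crown/tail ray [ 0.50086593 -0.02540579  0.029     ] [0.67348818 0.04227622 0.029     ] 0.1854165498954076
pan rect ((0.5345722436904907, -0.34980082511901855), (0.2913814187049866, 0.22103533148765564), 88.88560485839844)
crate rect ((0.511618435382843, 0.28445667028427124), (0.2981254756450653, 0.3582248091697693), 1.6681890487670898)
```

```bash
python3 -m pendant '[{"jaw":1,"linear":[0,0,0],"twist":-7},{"jaw":1,"linear":[0,0,0],"twist":-7},{"jaw":1,"linear":[0,0,0],"twist":-2.4},{"jaw":1,"linear":[-3.5,-2,0],"twist":0},{"jaw":1,"linear":[-3.5,-2,0],"twist":0},{"jaw":1,"linear":[-3.5,-2,0],"twist":0},{"jaw":1,"linear":[-3.5,-2,0],"twist":0},{"jaw":1,"linear":[-3.5,-2,0],"twist":0},{"jaw":1,"linear":[-3.5,-2,0],"twist":0},{"jaw":1,"linear":[-3.5,-2,0],"twist":0},{"jaw":1,"linear":[-3.5,-2,0],"twist":0},{"jaw":1,"linear":[-3.5,-2,0],"twist":0}]' 25
python3 -m pendant '[{"jaw":1,"linear":[-3.5,-2,0],"twist":0},{"jaw":1,"linear":[0,-4,0],"twist":0},{"jaw":1,"linear":[0,-4,0],"twist":0},{"jaw":1,"linear":[0,-4,0],"twist":0},{"jaw":1,"linear":[0,-4,0],"twist":0},{"jaw":1,"linear":[0,-4,0],"twist":0},{"jaw":1,"linear":[0,-4,0],"twist":0},{"jaw":1,"linear":[0,-4,0],"twist":0},{"jaw":1,"linear":[0,-4,0],"twist":0},{"jaw":1,"linear":[0,-4,0],"twist":0},{"jaw":1,"linear":[0,-4,0],"twist":0},{"jaw":1,"linear":[0,-4,0],"twist":0}]'
```

```text
time: 1.1
position: [0.4929, 0.4178, 0.2391]
tool_rot: [0.0, 1.0, -0.0, -0.001]
ft_force: [-0.3, 0.9, -0.5]
grip_width: 0.0869
grip_force: 0.0
time: 2.1
position: [0.5258, -0.0425, 0.2393]
tool_rot: [0.0, 1.0, 0.0, -0.0]
ft_force: [1.3, -0.5, -0.6]
grip_width: 0.087
grip_force: 0.0
```

```bash
python3 -m pendant '[{"jaw":1,"linear":[0,-4,0],"twist":0},{"jaw":1,"linear":[0,-4,0],"twist":0},{"jaw":1,"linear":[0,-4,0],"twist":0},{"jaw":1,"linear":[0,-4,0],"twist":0},{"jaw":1,"linear":[0,-4,0],"twist":0},{"jaw":1,"linear":[0,-4,0],"twist":0},{"jaw":1,"linear":[0,-1.3,0],"twist":0},{"jaw":1,"linear":[0,0,0],"twist":0},{"jaw":1,"linear":[0,0,0],"twist":0}]'
python3 - <<'E'
from h import *
c=cams.camera("wrist");cv2.imwrite("pics/w1.png",c["color"]);o=robot.get_obs();print(o["position"],o["q"])
P=cloud(c)[c["depth"]>0]
for nm,p,r,zl in[('L',(.529,-.294),.05,.105),('S',(.55,-.408),.04,.103)]:
    q=P[(np.hypot(*(P[:,:2]-p).T)<r)&(P[:,2]>zl)&(P[:,2]<.16)]
    if len(q)<50: print(nm,len(q));continue
    x=np.linalg.lstsq(np.c_[2*q,np.ones(len(q))],(q**2).sum(1),rcond=None)[0]
    print(nm,len(q),x[:3].round(4),"R",np.sqrt(x[3]+x[:3]@x[:3]).round(3))
E
```

```text
time: 2.85
position: [0.5256, -0.2937, 0.2388]
tool_rot: [0.001, 1.0, 0.001, -0.001]
ft_force: [-0.3, 1.2, -0.3]
grip_width: 0.0871
grip_force: 0.0
[ 0.52567604 -0.29247148  0.23892433] [-6.93672846e-01  4.97321813e-01  1.49245653e+00  8.22497553e-04
  1.15434213e+00 -2.26401754e+00]
L 6419 [ 0.5314 -0.2946  0.1187] R 0.034
S 3566 [ 0.5528 -0.4084  0.1125] R 0.025
```

View pics/w1.png

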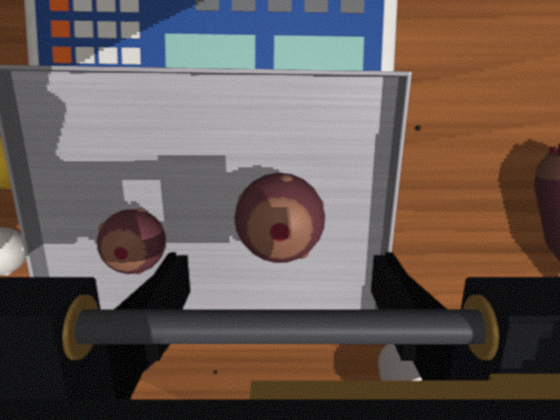

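The wrist view shows the large beet at (280,218) between the fingers and the small one at (132,240). The sphere fits agree with the earlier ones, so I'll descend and grip.

```bash
python3 -m pendant '[{"jaw":1,"linear":[-0.5,-0.1,3],"twist":0},{"jaw":1,"linear":[0,0,3],"twist":0},{"jaw":1,"linear":[0,0,3],"twist":0},{"jaw":1,"linear":[0,0,2],"twist":0},{"jaw":1,"linear":[0,0,0.9],"twist":0},{"jaw":1,"linear":[0,0,0],"twist":0},{"jaw":0.5,"linear":[0,0,0],"twist":0},{"jaw":0.5,"linear":[0,0,0],"twist":0},{"jaw":0.5,"linear":[0,0,0],"twist":0},{"jaw":0.5,"linear":[0,0,0],"twist":0},{"jaw":0.5,"linear":[0,0,0],"twist":0},{"jaw":0.5,"linear":[0,0,0],"twist":0}]' 20
```

```text
time: 3.9
position: [0.5319, -0.295, 0.122]
tool_rot: [0.0, 1.0, -0.0, 0.001]
ft_force: [0.5, 1.2, 6.9]
grip_width: 0.0653
grip_force: 20.0
```

```bash
python3 -m pendant '[{"jaw":0.5,"linear":[0,0,-1.5],"twist":0},{"jaw":0.5,"linear":[0,0,-3],"twist":0},{"jaw":0.5,"linear":[0,0,-3],"twist":0},{"jaw":0.5,"linear":[0,0,-2.5],"twist":0},{"jaw":0.5,"linear":[0.7,3.5,0],"twist":0},{"jaw":0.5,"linear":[0.7,3.5,0],"twist":0},{"jaw":0.5,"linear":[0.7,3.5,0],"twist":0},{"jaw":0.5,"linear":[0.7,3.5,0],"twist":0},{"jaw":0.5,"linear":[0.7,3.5,0],"twist":0},{"jaw":0.5,"linear":[0.7,3.5,0],"twist":0},{"jaw":0.5,"linear":[0.7,3.5,0],"twist":0},{"jaw":0.5,"linear":[0.7,3.5,0],"twist":0}]'
python3 -m pendant '[{"jaw":0.5,"linear":[0.7,3.5,0],"twist":0},{"jaw":0.5,"linear":[0.7,3.5,0],"twist":0},{"jaw":0.5,"linear":[0.7,3.5,0],"twist":0},{"jaw":0.5,"linear":[0.7,3.5,0],"twist":0},{"jaw":0.5,"linear":[0,3.5,0],"twist":0},{"jaw":0.5,"linear":[0,2.5,0],"twist":0},{"jaw":0.5,"linear":[0,1.7,0],"twist":0},{"jaw":0.5,"linear":[0,0,0],"twist":0},{"jaw":0.5,"linear":[0,0,0],"twist":0}]'
```

```text
time: 4.9
position: [0.4745, -0.0133, 0.2205]
tool_rot: [0.001, 1.0, -0.0, -0.0]
ft_force: [0.2, -1.2, -1.9]
grip_width: 0.0652
grip_force: 19.9
time: 5.65
position: [0.4471, 0.2027, 0.2203]
tool_rot: [-0.001, 1.0, -0.0, -0.0]
ft_force: [0.1, 0.6, -1.6]
grip_width: 0.0647
grip_force: 19.9
```

```bash
python3 -m pendant '[{"jaw":0.5,"linear":[0,0,3],"twist":0},{"jaw":0.5,"linear":[0,0,4],"twist":0},{"jaw":0.5,"linear":[0,0,4],"twist":0},{"jaw":0.5,"linear":[0,0,3.5],"twist":0},{"jaw":0.5,"linear":[0,0,2],"twist":0},{"jaw":0.5,"linear":[0,0,1],"twist":0},{"jaw":0.5,"linear":[0,0,0.5],"twist":0},{"jaw":0.5,"linear":[0,0,0.1],"twist":0},{"jaw":0.5,"linear":[0,0,0],"twist":0}]'
```

```text
time: 6.4
position: [0.4484, 0.202, 0.0403]
tool_rot: [0.001, 1.0, 0.0, 0.001]
ft_force: [-0.6, 0.1, -2.2]
grip_width: 0.0649
grip_force: 19.9
```

```bash
python3 -m pendant '[{"jaw":0.5,"linear":[0,0,0.2],"twist":0},{"jaw":0.5,"linear":[0,0,0],"twist":0},{"jaw":0.78,"linear":[0,0,0],"twist":0},{"jaw":0.95,"linear":[0,0,0],"twist":0},{"jaw":0.95,"linear":[0,0,0],"twist":0},{"jaw":0.95,"linear":[0,0,0],"twist":0},{"jaw":0.95,"linear":[0,0,-1],"twist":0},{"jaw":0.95,"linear":[0,0,-3],"twist":0},{"jaw":0.95,"linear":[0,0,-4],"twist":0},{"jaw":0.95,"linear":[0,0,-4],"twist":0},{"jaw":0.95,"linear":[0,0,-4],"twist":0},{"jaw":0.95,"linear":[0,0,-2],"twist":0}]'
python3 - <<'E'
from h import *
o=robot.get_obs();print(o["position"],o["grip_width"])
c=cams.camera("top");cv2.imwrite("pics/t2.png",c["color"][100:300,60:360])
for n in("top","side","wrist"):
  cc=cams.camera(n);P=cloud(cc)[cc["depth"]>0]
  for p in((.447,.202),(.58,.21)):
    q=P[(np.hypot(*(P[:,:2]-p).T)<.045)&(P[:,2]>.025)&(P[:,2]<.075)]
    if len(q)<60: print(n,len(q));continue
    x=np.linalg.lstsq(np.c_[2*q,np.ones(len(q))],(q**2).sum(1),rcond=None)[0]
    print(n,len(q),x[:3].round(4),"R",np.sqrt(x[3]+x[:3]@x[:3]).round(3))
E
```

```text
time: 7.4
position: [0.4491, 0.2028, 0.2228]
tool_rot: [0.0, 1.0, 0.001, 0.004]
ft_force: [0.4, -0.1, 0.2]
grip_width: 0.0825
grip_force: 0.0
[0.44909381 0.20277666 0.22276206] 0.08253869806707366
top 314 [0.4431 0.2029 0.04  ] R 0.03
top 388 [0.5791 0.2123 0.0393] R 0.031
side 307 [0.445  0.2001 0.0375] R 0.031
side 296 [0.579  0.2099 0.0379] R 0.031
wrist 4333 [0.4477 0.2022 0.0346] R 0.034
wrist 1442 [0.5815 0.2121 0.0365] R 0.033
```

The large beet is in its row and the marker beet hasn't moved. Next, the small beet.

```bash
python3 -m pendant '[{"jaw":0.95,"linear":[-0.8,-3.9,0],"twist":0},{"jaw":0.95,"linear":[-0.8,-3.9,0],"twist":0},{"jaw":0.95,"linear":[-0.8,-3.9,0],"twist":0},{"jaw":0.95,"linear":[-0.8,-3.9,0],"twist":0},{"jaw":0.95,"linear":[-0.8,-3.9,0],"twist":0},{"jaw":0.95,"linear":[-0.8,-3.9,0],"twist":0},{"jaw":0.95,"linear":[-0.8,-3.9,0],"twist":0},{"jaw":0.95,"linear":[-0.8,-3.9,0],"twist":0},{"jaw":0.95,"linear":[-0.8,-3.9,0],"twist":0},{"jaw":0.95,"linear":[-0.8,-3.9,0],"twist":0},{"jaw":0.95,"linear":[-0.8,-3.9,0],"twist":0},{"jaw":0.95,"linear":[-0.8,-3.9,0],"twist":0}]'
python3 -m pendant '[{"jaw":0.95,"linear":[-0.7,-3.9,0],"twist":0},{"jaw":0.95,"linear":[0,-3.9,0],"twist":0},{"jaw":0.95,"linear":[0,-3.9,0],"twist":0},{"jaw":0.95,"linear":[0,-2.6,0],"twist":0},{"jaw":0.95,"linear":[0,0,0],"twist":0},{"jaw":0.95,"linear":[0,0,0],"twist":0}]'
```

```text
time: 8.6
position: [0.542, -0.2669, 0.2149]
tool_rot: [0.001, 1.0, 0.002, -0.002]
ft_force: [0.7, 0.2, 0.2]
grip_width: 0.0825
grip_force: 0.0
time: 9.1
position: [0.5487, -0.4094, 0.2144]
tool_rot: [0.002, 1.0, 0.002, -0.002]
ft_force: [-0.5, 1.0, -0.0]
grip_width: 0.0825
grip_force: 0.0
```

```bash
python3 -m pendant '[{"jaw":0.95,"linear":[-0.3,0.1,3],"twist":0},{"jaw":0.95,"linear":[0,0,3],"twist":0},{"jaw":0.95,"linear":[0,0,2.5],"twist":0},{"jaw":0.95,"linear":[0,0,1.3],"twist":0},{"jaw":0.95,"linear":[0,0,0.3],"twist":0},{"jaw":0.95,"linear":[0,0,0],"twist":0},{"jaw":0.4,"linear":[0,0,0],"twist":0},{"jaw":0.4,"linear":[0,0,0],"twist":0},{"jaw":0.4,"linear":[0,0,0],"twist":0},{"jaw":0.4,"linear":[0,0,0],"twist":0},{"jaw":0.4,"linear":[0,0,0],"twist":0},{"jaw":0.4,"linear":[0,0,0],"twist":0}]' 15
```

```text
time: 10.1
position: [0.5533, -0.408, 0.1172]
tool_rot: [0.0, 1.0, -0.0, 0.0]
ft_force: [-0.4, -0.0, -0.4]
grip_width: 0.0504
grip_force: 0.0
```

```bash
python3 -m pendant '[{"jaw":0.7,"linear":[0,0,0],"twist":0},{"jaw":0.7,"linear":[0,0,0.4],"twist":0},{"jaw":0.4,"linear":[0,0,0],"twist":0},{"jaw":0.4,"linear":[0,0,0],"twist":0},{"jaw":0.4,"linear":[0,0,0],"twist":0},{"jaw":0.4,"linear":[0,0,0],"twist":0},{"jaw":0.4,"linear":[0,0,0],"twist":0}]'
```

```text
time: 10.68
position: [0.5531, -0.4077, 0.1124]
tool_rot: [0.0, 1.0, 0.0, -0.0]
ft_force: [-0.6, 0.6, -1.1]
grip_width: 0.0488
grip_force: 15.0
```

```bash
python3 -m pendant '[{"jaw":0.4,"linear":[0,0,-1.5],"twist":0},{"jaw":0.4,"linear":[0,0,-3.5],"twist":0},{"jaw":0.4,"linear":[0,0,-3.5],"twist":0},{"jaw":0.4,"linear":[0,0,-2.5],"twist":0},{"jaw":0.4,"linear":[0.7,3.8,0],"twist":0},{"jaw":0.4,"linear":[0.7,3.8,0],"twist":0},{"jaw":0.4,"linear":[0.7,3.8,0],"twist":0},{"jaw":0.4,"linear":[0.7,3.8,0],"twist":0},{"jaw":0.4,"linear":[0.7,3.8,0],"twist":0},{"jaw":0.4,"linear":[0.7,3.8,0],"twist":0},{"jaw":0.4,"linear":[0.7,3.8,0],"twist":0},{"jaw":0.4,"linear":[0.7,3.8,0],"twist":0}]'
python3 -m pendant '[{"jaw":0.4,"linear":[0.7,3.8,0],"twist":0},{"jaw":0.4,"linear":[0.7,3.8,0],"twist":0},{"jaw":0.4,"linear":[0.7,3.8,0],"twist":0},{"jaw":0.4,"linear":[0.7,3.8,0],"twist":0},{"jaw":0.4,"linear":[0.7,3.8,0],"twist":0},{"jaw":0.4,"linear":[0.7,3.8,0],"twist":0},{"jaw":0.4,"linear":[0.7,3.8,0],"twist":0},{"jaw":0.4,"linear":[0,3.8,0],"twist":0},{"jaw":0.4,"linear":[0,3.8,0],"twist":0},{"jaw":0.4,"linear":[0,3.8,0],"twist":0},{"jaw":0.4,"linear":[0,3,0],"twist":0},{"jaw":0.4,"linear":[0,0,0],"twist":0}]'
```

```text
time: 11.68
position: [0.4967, -0.102, 0.2228]
tool_rot: [0.001, 1.0, -0.0, 0.0]
ft_force: [0.3, 0.7, 0.2]
grip_width: 0.0489
grip_force: 15.0
time: 12.68
position: [0.4488, 0.3116, 0.223]
tool_rot: [-0.002, 1.0, 0.002, 0.001]
ft_force: [0.8, 0.1, -0.4]
grip_width: 0.0489
grip_force: 15.0
```

```bash
python3 -m pendant '[{"jaw":0.4,"linear":[0,3,0],"twist":0},{"jaw":0.4,"linear":[0,2.5,2],"twist":0},{"jaw":0.4,"linear":[0,0,4],"twist":0},{"jaw":0.4,"linear":[0,0,4],"twist":0},{"jaw":0.4,"linear":[0,0,4],"twist":0},{"jaw":0.4,"linear":[0,0,2.5],"twist":0},{"jaw":0.4,"linear":[0,0,1.5],"twist":0},{"jaw":0.4,"linear":[0,0,0.8],"twist":0},{"jaw":0.4,"linear":[0,0,0.3],"twist":0},{"jaw":0.4,"linear":[0,0,0],"twist":0},{"jaw":0.4,"linear":[0,0,0],"twist":0}]'
```

```text
time: 13.6
position: [0.4495, 0.3616, 0.0326]
tool_rot: [0.0, 1.0, 0.0, 0.001]
ft_force: [0.4, 0.2, -0.3]
grip_width: 0.0488
grip_force: 15.0
```

```bash
python3 -m pendant '[{"jaw":0.4,"linear":[0,0,0.3],"twist":0},{"jaw":0.4,"linear":[0,0,0.1],"twist":0},{"jaw":0.4,"linear":[0,0,0],"twist":0},{"jaw":0.58,"linear":[0,0,0],"twist":0},{"jaw":0.8,"linear":[0,0,0],"twist":0},{"jaw":0.8,"linear":[0,0,0],"twist":0},{"jaw":0.8,"linear":[0,0,0],"twist":0},{"jaw":0.8,"linear":[0,0,-1],"twist":0},{"jaw":0.8,"linear":[0,0,-3],"twist":0},{"jaw":0.8,"linear":[0,0,-4],"twist":0},{"jaw":0.8,"linear":[0,0,-4],"twist":0},{"jaw":0.8,"linear":[0,0,-4],"twist":0}]'
python3 - <<'E'
from h import *
c=cams.camera("wrist");cv2.imwrite("pics/w3.png",c["color"])
for n in("side","wrist"):
  cc=c if n=="wrist" else cams.camera(n);P=cloud(cc)[cc["depth"]>0]
  for p in((.449,.362),(.58,.377)):
    q=P[(np.hypot(*(P[:,:2]-p).T)<.04)&(P[:,2]>.02)&(P[:,2]<.065)]
    if len(q)<60: print(n,len(q));continue
    x=np.linalg.lstsq(np.c_[2*q,np.ones(len(q))],(q**2).sum(1),rcond=None)[0]
    print(n,len(q),x[:3].round(4),"R",np.sqrt(x[3]+x[:3]@x[:3]).round(3))
E
```

```text
time: 14.6
position: [0.4481, 0.361, 0.1897]
tool_rot: [0.0, 1.0, -0.0, -0.0]
ft_force: [0.5, 0.7, 0.2]
grip_width: 0.0694
grip_force: 0.0
side 146 [0.446  0.3583 0.0319] R 0.022
side 139 [0.5823 0.3766 0.0316] R 0.022
wrist 2814 [0.4487 0.361  0.0281] R 0.025
wrist 684 [0.5862 0.3801 0.028 ] R 0.025
```

View pics/w3.png

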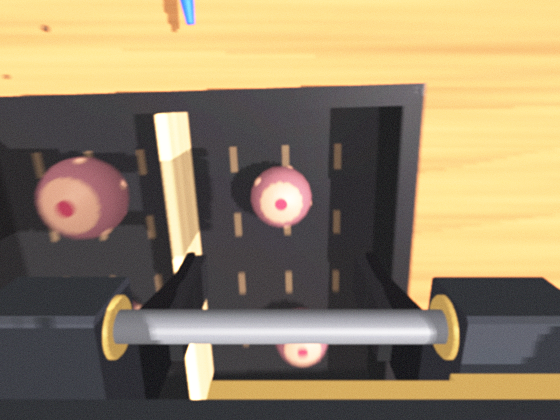

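The wrist view shows both beets upright in their rows. The small one is at (281,197) with the small marker at (302,347) behind it; the large one is at (82,197). Next I move over the long beet.

```bash
python3 -m pendant '[{"jaw":1,"linear":[-1,-3.6,-1],"twist":0},{"jaw":1,"linear":[-1,-3.6,-1],"twist":0},{"jaw":1,"linear":[-1,-3.6,-1],"twist":0},{"jaw":1,"linear":[-1,-3.6,0],"twist":0},{"jaw":1,"linear":[-1,-3.6,0],"twist":0},{"jaw":1,"linear":[-1,-3.6,0],"twist":0},{"jaw":1,"linear":[-1,-3.6,0],"twist":0},{"jaw":1,"linear":[-1,-3.6,0],"twist":0},{"jaw":1,"linear":[-1,-3.6,0],"twist":0},{"jaw":1,"linear":[-1,-3.6,0],"twist":0},{"jaw":1,"linear":[0,0,0],"twist":0},{"jaw":1,"linear":[0,0,0],"twist":0}]'
python3 - <<'E'
from h import *
o=robot.get_obs();print(o["position"],o["q"][5])
for n in("side","wrist"):
  c=cams.camera(n)
  if n=="wrist": cv2.imwrite("pics/w4.png",c["color"])
  q=cloud(c)[c["depth"]>0];q=q[(abs(q[:,0]-.57)<.13)&(abs(q[:,1]-.0)<.085)&(q[:,2]>.016)&(q[:,2]<.075)]
  mu=q[:,:2].mean(0);w,v=np.linalg.eigh(np.cov(q[:,:2].T));a=v[:,1]*np.sign(v[0,1]);t=(q[:,:2]-mu)@a
  print(n,len(q),"deg",np.degrees(np.arctan2(a[1],a[0])),"ends",mu+a*t.min(),mu+a*t.max(),t.max()-t.min())
  r=cv2.minAreaRect(q[:,:2].astype(np.float32));print(r)
E
```

```text
time: 15.7
position: [0.5486, -0.0007, 0.2174]
tool_rot: [0.002, 1.0, 0.0, -0.0]
ft_force: [-1.0, 0.6, -0.3]
grip_width: 0.0871
grip_force: 0.0
[ 0.54861298 -0.00073626  0.21740063] -1.7712925891199618
side 806 deg 22.487661851294046 ends [ 0.4939591  -0.03977583] [0.67850672 0.03661974] 0.19973509151012223
((0.5846558213233948, 0.0018765628337860107), (0.19926466047763824, 0.055476028472185135), 18.7586669921875)
wrist 8954 deg 21.14862387261915 ends [ 0.49153005 -0.02574955] [0.6735849  0.04467714] 0.19520217302917942
((0.5832064151763916, 0.007830947637557983), (0.19520364701747894, 0.057411037385463715), 21.48215103149414)
```

View pics/w4.png

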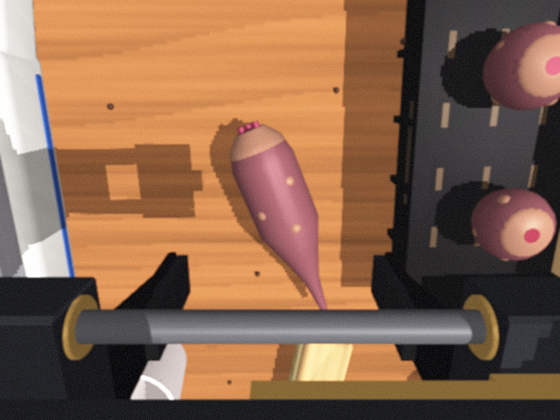

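The wrist view shows the long beet with its crown at (250,130) and tail at (325,308). The measured length is 195 mm at 21.3°, and the balance point is at (0.556,-0.003).

```bash
python3 -m pendant '[{"jaw":1,"linear":[-0.7,-0.2,0],"twist":0},{"jaw":1,"linear":[0,0,2],"twist":-7.1},{"jaw":1,"linear":[0,0,3],"twist":-7.1},{"jaw":1,"linear":[0,0,3],"twist":-7.1},{"jaw":1,"linear":[0,0,2],"twist":0},{"jaw":1,"linear":[0,0,0],"twist":0},{"jaw":1,"linear":[0,0,0],"twist":0}]' 40; python3 -c "
from rig import robot;import numpy as np
o=robot.get_obs();print(o['position'],2*np.degrees(np.arctan2(o['tool_rot'][0],o['tool_rot'][1])),o['q'][5])"
```

```text
time: 16.38
position: [0.5549, 0.0006, 0.1168]
tool_rot: [-0.185, 0.983, 0.001, -0.001]
ft_force: [-0.4, 0.3, 0.4]
grip_width: 0.0869
grip_force: 0.0
[0.55487495 0.00059734 0.11680349] -21.355618290010955 -2.143964423920603
```

```bash
python3 -m pendant '[{"jaw":1,"linear":[0,-0.3,2.5],"twist":0},{"jaw":1,"linear":[0,0,3],"twist":0},{"jaw":1,"linear":[0,0,2.2],"twist":0},{"jaw":1,"linear":[0,0,1],"twist":0},{"jaw":1,"linear":[0,0,0.1],"twist":0},{"jaw":1,"linear":[0,0,0],"twist":0},{"jaw":0.4,"linear":[0,0,0],"twist":0},{"jaw":0.4,"linear":[0,0,0],"twist":0},{"jaw":0.4,"linear":[0,0,0],"twist":0},{"jaw":0.4,"linear":[0,0,0],"twist":0},{"jaw":0.4,"linear":[0,0,0],"twist":0},{"jaw":0.4,"linear":[0,0,0],"twist":0}]' 40
```

```text
time: 17.38
position: [0.5566, -0.0034, 0.03]
tool_rot: [-0.184, 0.983, 0.0, 0.0]
ft_force: [0.1, 0.7, 4.6]
grip_width: 0.0575
grip_force: 40.0
```

```bash
python3 -m pendant '[{"jaw":0.4,"linear":[0,0,0],"twist":0},{"jaw":0.4,"linear":[0,0,-0.5],"twist":0},{"jaw":0.4,"linear":[0,0,-1],"twist":0},{"jaw":0.4,"linear":[0,0,-1.5],"twist":0},{"jaw":0.4,"linear":[0,0,-2],"twist":0},{"jaw":0.4,"linear":[0,0,-2],"twist":0},{"jaw":0.4,"linear":[0,0,-2],"twist":0},{"jaw":0.4,"linear":[0,0,0],"twist":0},{"jaw":0.4,"linear":[0,0,0],"twist":0},{"jaw":0.4,"linear":[0,0,0],"twist":0},{"jaw":0.4,"linear":[0,0,0],"twist":0}]'
cat > lb.py <<'E'
from h import *
o=robot.get_obs();p=o["position"];print(p,o["grip_width"],o["grip_force"],"yaw",90-2*np.degrees(np.arctan2(o['tool_rot'][0],o['tool_rot'][1])))
for n in("side","top"):
  c=cams.camera(n);m=(red(c)>0)&(c["depth"]>0);q=cloud(c)[m]
  q=q[(np.linalg.norm(q-p,axis=1)<.16)&(abs(q[:,2]-p[2])<.05)]
  a=np.linalg.svd(q-q.mean(0),full_matrices=False)[2][0];t=(q-q.mean(0))@a
  e1,e2=q[t<t.min()+.02].mean(0),q[t>t.max()-.02].mean(0)
  print(n,len(q),"len",np.ptp(t).round(3),"ends",e1.round(3),e2.round(3))
E
python3 lb.py
```

```text
time: 18.3
position: [0.5553, -0.0033, 0.1182]
tool_rot: [-0.184, 0.983, 0.001, -0.001]
ft_force: [-0.3, 0.6, -2.7]
grip_width: 0.0575
grip_force: 40.0
[ 0.55526962 -0.0033499   0.11818214] 0.05747624564692688 39.9871128652012 yaw 111.2635329850538
side 194 len 0.057 ends [ 0.525 -0.015  0.144] [ 0.54  -0.038  0.121]
top 27 len 0.043 ends [ 0.526 -0.036  0.134] [ 0.494 -0.032  0.125]
```

Gripped at the balance point and lifted. Next: raise, turn the tail towards -y, and carry it over the pan.

```bash
python3 -m pendant '[{"jaw":0.4,"linear":[0,0,-2],"twist":1},{"jaw":0.4,"linear":[0,0,-2.5],"twist":3},{"jaw":0.4,"linear":[0,0,-2.5],"twist":5},{"jaw":0.4,"linear":[0,0,-2.5],"twist":6},{"jaw":0.4,"linear":[0,0,-1.5],"twist":6},{"jaw":0.4,"linear":[0,0,0],"twist":6},{"jaw":0.4,"linear":[0,0,0],"twist":6},{"jaw":0.4,"linear":[0,0,0],"twist":6},{"jaw":0.4,"linear":[0,0,0],"twist":6},{"jaw":0.4,"linear":[0,0,0],"twist":6},{"jaw":0.4,"linear":[0,0,0],"twist":6},{"jaw":0.4,"linear":[0,0,0],"twist":6}]'
python3 -m pendant '[{"jaw":0.4,"linear":[0,0,0],"twist":6},{"jaw":0.4,"linear":[0,0,0],"twist":6},{"jaw":0.4,"linear":[0,0,0],"twist":6},{"jaw":0.4,"linear":[0,0,0],"twist":6},{"jaw":0.4,"linear":[0,0,0],"twist":6},{"jaw":0.4,"linear":[0,0,0],"twist":6},{"jaw":0.4,"linear":[0,0,0],"twist":5},{"jaw":0.4,"linear":[0,0,0],"twist":4},{"jaw":0.4,"linear":[0,0,0],"twist":2.3},{"jaw":0.4,"linear":[0,0,0],"twist":1},{"jaw":0.4,"linear":[0,0,0],"twist":0},{"jaw":0.4,"linear":[0,0,0],"twist":0}]'
python3 lb.py
```

```text
time: 19.4
position: [0.5558, -0.0034, 0.2283]
tool_rot: [0.359, 0.933, -0.0, -0.001]
ft_force: [-0.1, 0.3, -2.9]
grip_width: 0.0576
grip_force: 40.0
time: 20.4
position: [0.5562, -0.0035, 0.2289]
tool_rot: [0.707, 0.707, -0.0, -0.001]
ft_force: [0.1, -0.3, -3.4]
grip_width: 0.0573
grip_force: 40.0
[ 0.55619418 -0.00350635  0.22893534] 0.05734012243006069 39.98715550638735 yaw 0.014114732358592619
side 668 len 0.162 ends [ 0.553 -0.115  0.232] [0.553 0.026 0.255]
top 323 len 0.083 ends [ 0.553 -0.106  0.234] [ 0.548 -0.047  0.249]
```

```bash
python3 -m pendant '[{"jaw":0.4,"linear":[-1.5,0,0],"twist":0},{"jaw":0.4,"linear":[-3,-0.3,0],"twist":0},{"jaw":0.4,"linear":[-3.5,-0.3,0],"twist":0},{"jaw":0.4,"linear":[-3.5,-0.3,0],"twist":0},{"jaw":0.4,"linear":[-3.5,-0.3,0],"twist":0},{"jaw":0.4,"linear":[-3.5,-0.3,0],"twist":0},{"jaw":0.4,"linear":[-3.5,-0.3,0],"twist":0},{"jaw":0.4,"linear":[-3.5,-0.3,0],"twist":0},{"jaw":0.4,"linear":[-3,-0.1,0],"twist":0},{"jaw":0.4,"linear":[-2,0,0],"twist":0},{"jaw":0.4,"linear":[-0.8,0,0],"twist":0},{"jaw":0.4,"linear":[0,0,0],"twist":0}]'
python3 -m pendant '[{"jaw":0.4,"linear":[0,0,1],"twist":0},{"jaw":0.4,"linear":[0,0,1.5],"twist":0},{"jaw":0.4,"linear":[0,0,1.5],"twist":0},{"jaw":0.4,"linear":[0,0,1],"twist":0},{"jaw":0.4,"linear":[0,0,0.6],"twist":0},{"jaw":0.4,"linear":[0,0,0],"twist":0},{"jaw":0.4,"linear":[0,0,0],"twist":0},{"jaw":0.4,"linear":[0,0,0],"twist":0},{"jaw":0.4,"linear":[0,0,0],"twist":0}]'
python3 lb.py; python3 - <<'E'
from h import *
c=cams.camera("side")["color"];cv2.imwrite("pics/s5.png",cv2.resize(c[80:400,200:460],None,fx=1.8,fy=1.8))
E
```

```text
time: 21.5
position: [0.5342, -0.3187, 0.2293]
tool_rot: [0.708, 0.706, -0.0, 0.0]
ft_force: [-0.3, -0.4, -3.5]
grip_width: 0.0577
grip_force: 40.0
time: 22.25
position: [0.535, -0.3168, 0.1745]
tool_rot: [0.707, 0.707, 0.0, 0.001]
ft_force: [-0.1, -0.3, -3.7]
grip_width: 0.0577
grip_force: 40.0
[ 0.53496103 -0.31681136  0.17452138] 0.05772498606933477 39.98712195258122 yaw -0.018413762691423585
side 825 len 0.142 ends [ 0.536 -0.321  0.197] [ 0.533 -0.436  0.177]
top 49 len 0.036 ends [ 0.533 -0.433  0.178] [ 0.532 -0.418  0.18 ]
```

View pics/s5.png

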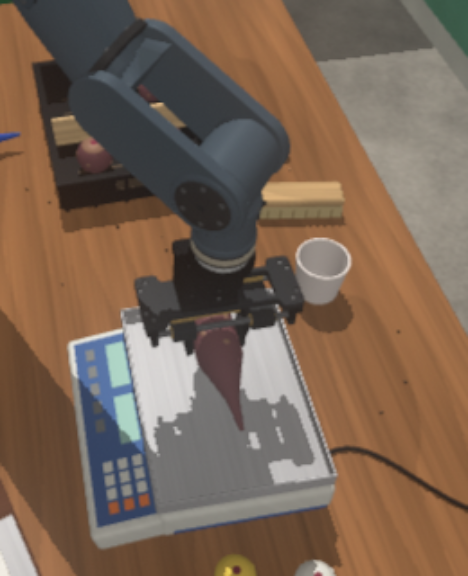

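The side view shows the long beet over the pan, tail tip at crop (240,428), level and clear of the rim, with tub and brush in place. Its z is about 0.174, and both ends are about 45 mm inside the pan edges.

```bash
python3 -c "
from rig import robot
print(robot.hand_in())"
```

```text
the job is handed in; nothing more can be done
None
```

I handed the job in with both round beets set down in the rows of their own size and the long beet held level by its balance point about 5 cm above the empty pan; no pass or fail result came back.

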